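# Wedge the circuit-board carrier into its tapered dovetail way

## Robot

A 6-joint arm with a two-finger parallel gripper is mounted at the origin on the work surface. World frame = base frame: x ahead of the robot, y to its left, z up, the work surface at z = 0. Lengths are in m, angles in rad, forces in N, time in s.
With the tool pointing down it reaches from about 0.375 to 0.9 m from the base axis. Payload 3.1 kg.
Tool frame: the origin (TCP) lies on the mounting face of the last link; the fingertips stand 173 mm ahead of it and the grasp point (between the pads) lies 155 mm ahead of it; z points along the fingers, y is the line along which they close (so a half turn about z gives the same grasp; the last joint's range is limited). The gripper opens to 85 mm and grips with 20 to 120 N. Pads are 22 mm wide; open, the fingers measure 114 mm over their backs; the gripper's body (76 mm by 85 mm) begins 54 mm behind the grasp point. The pads swing forward as they close: fully open they stand 13 mm farther back than shut.
Start: joints at [-1.377, 0.527, 1.433, -0, 1.181, -0.178], TCP at [0.227, -0.582, 0.405] pointing down, gripper open.
Joint ranges: [-3.08, 3.08], [-0.75, 2.2], [0.22, 2.44], [-1.43, 4.57], [0, 2.65], [-2.85, 2.85]. Speed limits (rad/s): [2.79, 2.79, 3.14, 3.14, 3.14, 3.14].

## Interface

Orientations are given as a unit quaternion [w, x, y, z].
In Python, from workcell import sense, camera, sign_off gives the robot as it stands. The module is installed in compiled form; this text tells all that it offers.
- The arm moves only by the tool jog_arm, never from a script. Its argument "series" is a list of rows, each a list of 5 numbers: the finger opening in cm, from 0 to 8.54, then the shift along the tool's x, y, z in cm, then the turn about the tool's z in degrees. A call has 1 to 5 rows; each row is the pose to reach, as a shift and turn from the pose commanded when the call began, along the tool's axes at that moment; what a row does not reach only later rows make up. A row lasts 1/12 s, in which the tool goes at most 41.7 mm and 7.16 degrees, less where a joint would pass 70% of its speed; a pose out of reach is approached as far as the arm can. A call with a gripper value outside its range is refused whole. The fingers move at their own pace and stop on an object; the grip force is fixed at half the most. Time passes only in rows, so rows that repeat a pose let the fingers close. It gives the time, the measured TCP pose, the force, the opening and the grip force at its end, in the units of the state.
- sense(): the state, without advancing time (a new reading comes with each control period).
- camera(name): name is "side" or "top"; returns a dict with "img" (384x512x3 uint8, red, green, blue), "z_map" (384x512 float32, m along the optical axis (not along the pixel's ray), 0 where there is no reading), "K" (3x3 intrinsics, pixels), "R" (3x3) and "t" (3): a world point X has camera coordinates R X + t. Camera axes: x right, y down, z forward; pixel columns grow to the right and rows downward; lengths in m; the calibration is good to about 2 mm. A picture is of the moment at which its call begins.
- sign_off(): hands the job in; it is judged then, once.
The state is a dict: "time_s": time; "q": joint angles; "qd": joint speeds; "joint_torque": joint torques, N m; "eef_pos": TCP position; "eef_rot": TCP orientation; "wrist_force": force on the tool from outside, world axes, zero at the start; "moment": the same for the moment, N m; "grip_width": finger opening in m; "grip_force": force on a finger pad.
Only numpy, scipy, OpenCV 4.12 (cv2) and the standard library are available. Lean on these libraries where they do the work, as an engineer would, in place of code of your own. Each camera call takes 0.05 s, during which the arm holds its last target. There are 200 camera calls.

## Task

Fit the circuit-board carrier to the holder on the repair bench: set its dovetailed foot on the holder's open end, narrow end first, and slide it along the tapered way until it wedges tight, then let go so that it stays there by itself. Push it home firmly but do not ram it or jam it in crooked, and leave the phone, the screwdriver and the bowl alone.

Things in the scene. Friction and masses are not known exactly. Their poses are not given: they have to be found in the camera images.
- way: Holder fixed to the bench: aluminium plate 200 x 96 x 8 mm, origin centre of its underside, +x the sliding direction. x -100 to -5 mm is a bare apron; x -5 to 99 mm has two undercut rails, tops 23 mm above the bench, outer faces at y +-46 mm, closing in by 5.5 mm per 100 mm on each side and leaning inward 15 degrees. The -y one is rigid; the +y one is a steel strip on a stiff spring (200 N/mm).
- apron (a point): Where to set the foot's centre down: middle of the bare apron (holder x = -55 mm) on the plate's top, 8 mm above the bench. Axes as the holder.
- mouth (a point): Middle of the mouth of the way, where the rails begin (holder x = -5 mm), on the plate's top, 8 mm above the bench. Axes as the holder. The gap between the rails is 48 mm wide at the plate here and 41 mm at their tops.
- rail: The rigid undercut rail of the holder, on its -y side, part of the holder. Origin on the plate's top in the middle of the holder (z = 8 mm); axes as the holder. When the foot is wedged it presses on this rail sideways.
- tight (a point): Where the foot's centre ends up on average (holder x = 37 mm, 8 mm above the bench; axes as the holder). The strip's setting varies unseen, so truly 12 to 60 mm: feel for it. Before that the foot slides with 1 to 4 N; then the push along +x rises about 8 N per mm. About 14 N on the foot's back face wedges it to stay; under 9 N it is loose; from 24 N it is rammed.
- carrier: Loose circuit-board carrier, 0.32 to 0.5 kg. Origin: centre of the underside of its steel dovetail foot; z up, +x towards the narrow end, which goes in first. Foot 80 mm long, 14 mm high; underside 48 mm wide at the back, 40 mm at the narrow end; flanks lean inward 15 degrees to match the way. Ahead of the grip post is a tray with a green board: x -4 to 62 mm, 50 mm wide, z 28 to 37 mm.
- grip (a point): Point in the carrier's dark steel grip, 52 mm above the foot's underside, 10 mm below its top; axes as the carrier. From above the grip is a T: a web 28 mm along x, 16 mm thick in y, centred here (carrier x = -26 mm), with a 42 mm wide cross plate ahead (x -12 to -8 mm, from z 22 mm). Pinch the web in y. A loose push must be low, on the foot's back (x = -40 mm), or it tips and binds.
- phone: A black phone lying on the bench, 145 x 70 x 9 mm, origin centre of its underside. Bystander, leave alone.
- driver: A screwdriver lying on the bench, 170 mm long. Bystander, leave alone.
- partsbowl: A white bowl, 90 mm across, 35 mm high, origin centre of its underside. Bystander, leave alone.
There are look-alikes about, which are no part of the job. Several things have the shape of the carrier; the one meant has the colours described above.

How it is judged:
By the outcome, as a careful person would: the job done as asked, in the order asked, and still so for the second after the job is handed in, with the robot touching nothing.
It also fails if it takes over 61 s, if anything falls off the work surface, if the arm or the gripper's body presses on something with over 40 N, if the wrist force passes 120 N, or if a joint passes its speed limit or range.

## Working session

There is one attempt and no reset: what is moved stays moved. The work goes in short steps, Python scripts to look and compute and a tool call to move; the robot and the scene stay as the last step left them, time stands still between calls to the robot, and variables do not carry over. Pictures are saved under pics/ and viewed, at most 10 in all, crops included, and the job is handed in when it is done.

Besides the shell and the picture viewer there is one more tool, called after "Request:" as a command line: name --pt "numbers of a row" for each row, then --argument value for the rest. jog_arm: Moves the arm, as the interface text tells. Its arguments: {"type":"object","properties":{"series":{"type":"array","items":{"type":"array","items":{"type":"number"}}}},"required":["series"]}

```bash
mkdir -p pics; python3 - <<'E'
from workcell import sense,camera
import cv2,numpy as np
s=sense();print(s)
for n in("top","side"):
    c=camera(n);cv2.imwrite(f"pics/{n}0.png",cv2.cvtColor(cv2.resize(c["img"],(800,600)),cv2.COLOR_RGB2BGR));np.savez(f"{n}0.npz",**c);print(n,c["K"].tolist(),c["R"].round(3).tolist(),c["t"])
E
```

```text
{'time_s': 0.0, 'q': array([-1.37752110e+00,  5.28461634e-01,  1.43393926e+00, -2.32181799e-05,
        1.18136609e+00, -1.78508015e-01]), 'qd': array([0.00089355, 0.00082305, 0.00049543, 0.00109304, 0.00121498,
       0.00079308]), 'joint_torque': array([ 3.19894407e-04, -4.42341828e+01, -1.78025651e+01, -1.98696875e-04,
        8.45996401e-03, -1.38157031e-05]), 'eef_pos': array([ 0.22699927, -0.58193814,  0.40372423]), 'eef_rot': array([-1.08705326e-03,  9.82770452e-01,  1.84827101e-01, -1.87618797e-05]), 'wrist_force': array([-0.37976751,  0.07645227,  1.01499557]), 'moment': array([ 0.00318956, -0.02897071,  0.02602568]), 'grip_force': 0.0, 'grip_width': 0.08516401176342352}
top [[447.6737862215581, 0.0, 248.51639989343107], [0.0, 447.6737862215581, 192.85636463548732], [0.0, 0.0, 1.0]] [[-0.025, -1.0, -0.004], [-0.991, 0.025, -0.131], [0.131, 0.001, -0.991]] [-0.03159642  0.63511635  0.89073922]
side [[486.27821382311134, 0.0, 265.4902625951305], [0.0, 486.27821382311134, 190.69239710963706], [0.0, 0.0, 1.0]] [[-0.935, -0.353, -0.002], [-0.226, 0.602, -0.766], [0.272, -0.716, -0.643]] [0.57895409 0.19638609 0.91894675]
```

View pics/top0.png

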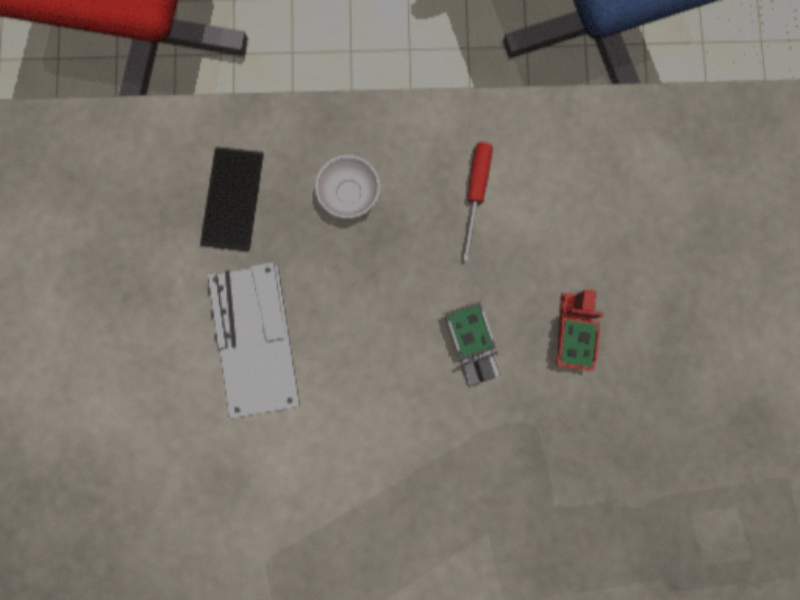

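View pics/side0.png

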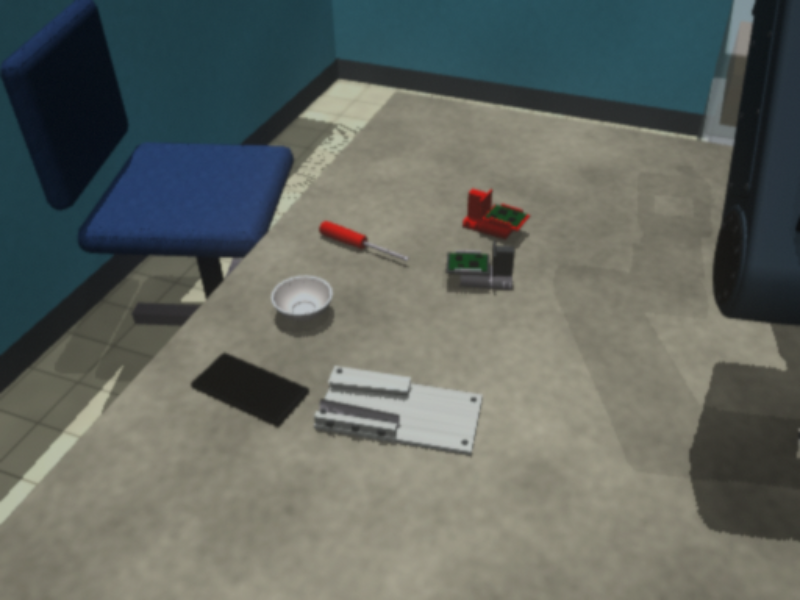

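The top view (800x600) shows the holder at about (255,340), with its rails at the upper end and its apron at the bottom, so it slides towards +x. The real carrier, green board with a dark grip, is at (472,345), and the red look-alike is at (580,330). The phone, bowl and driver lie farther out.

```bash
cat > h.py <<'E'
import numpy as np,cv2
def pts(c):
    v,u=np.mgrid[0:384,0:512];z=c["z_map"];K=c["K"]
    P=np.stack([(u-K[0,2])/K[0,0]*z,(v-K[1,2])/K[1,1]*z,z],-1)
    return (P-c["t"])@c["R"]
def rect(P):
    r=cv2.minAreaRect((P[:,:2]*1000).astype(np.float32));return np.round(r[0],1),np.round(r[1],1),round(r[2],1),len(P)
E
python3 - <<'E'
import numpy as np,cv2
from h import *
for n in("top","side"):
    c=np.load(n+"0.npz");W=pts(c);ok=c["z_map"]>0
    print(n,"bench z",np.median(W[ok&(abs(W[...,2])<.02)][:,2]))
    if n=="top": u0=(slice(165,270),slice(130,195));u1=(slice(185,250),slice(280,325))
    else: u0=(slice(230,293),slice(197,312));u1=(slice(152,190),slice(280,332))
    H=W[u0].reshape(-1,3);C=W[u1].reshape(-1,3);I=c["img"][u1].reshape(-1,3).astype(int)
    for a,b in((.004,.05),(.004,.013),(.018,.03)):
        print("H",a,b,rect(H[(H[:,2]>a)&(H[:,2]<b)]))
    for a,b in((.055,.08),(.026,.042),(.005,.08)):
        m=(C[:,2]>a)&(C[:,2]<b)
        if m.any():print("C",a,b,rect(C[m]),C[m].mean(0).round(4))
    g=(I[:,1]>I[:,0]+20)&(I[:,1]>I[:,2]+10);print("green",rect(C[g]),C[g].mean(0).round(4))
E
```

```text
top bench z 0.0001361811962961009
H 0.004 0.05 (array([593.8, 141.8]), array([228.1, 134.6]), 1.3, 4220)
H 0.004 0.013 (array([593.8, 141.8]), array([228.1, 134.6]), 1.3, 3093)
H 0.018 0.03 (array([637.5, 148.9]), array([103.9,  93.6]), 8.5, 1047)
C 0.055 0.08 (array([ 543.5, -169.9]), array([31.3, 41.5]), 15.7, 156) [ 0.5455 -0.1689  0.0616]
C 0.026 0.042 (array([ 577.7, -160.4]), array([100.7,  50.3]), 16.4, 781) [ 0.5928 -0.1556  0.0342]
C 0.005 0.08 (array([ 581.8, -176. ]), array([101.7,  82.6]), 16.4, 1123) [ 0.5782 -0.159   0.0349]
green (array([ 571.5, -106.2]), array([ 61. , 154.4]), 24.3, 446) [ 0.5935 -0.1556  0.0364]
side bench z 0.0010117349613250396
H 0.004 0.05 (array([597.2, 133.2]), array([229. , 165.6]), 20.5, 4036)
H 0.004 0.013 (array([597.2, 133.2]), array([229. , 165.6]), 20.5, 2644)
H 0.018 0.03 (array([633.1, 150.1]), array([104.5,  96.3]), 8.0, 1159)
C 0.055 0.08 (array([ 539.4, -166.6]), array([28.7, 37.9]), 16.3, 94) [ 0.5399 -0.1653  0.0613]
C 0.026 0.042 (array([ 573.2, -159.4]), array([101.8,  56.7]), 15.8, 471) [ 0.5817 -0.1528  0.0348]
C 0.005 0.08 (array([ 580. , -194.2]), array([104.7, 133.5]), 10.8, 919) [ 0.5658 -0.154   0.0318]
green (array([459. , 282.1]), array([ 57.5, 955.5]), 16.8, 171) [ 0.5891 -0.149   0.0393]
```

```bash
cat >> h.py <<'E'
from scipy.spatial.transform import Rotation as Ro
from workcell import sense
def go(x,y,z,yawdeg):
    "TCP target (m, world), tool-x heading -> shift cm in tool axes, turn deg"
    s=sense();q=s["eef_rot"];R=Ro.from_quat(np.r_[q[1:],q[0]]).as_matrix()
    d=R.T@(np.array([x,y,z])-s["eef_pos"])*100
    yaw=np.degrees(np.arctan2(R[1,0],R[0,0]))
    print("t",round(s["time_s"],2),"pos",s["eef_pos"].round(4),"yaw",yaw.round(2),"F",s["wrist_force"].round(2),"w",round(s["grip_width"],4),"-> shift",d.round(2),"turn",round(yaw-yawdeg,2))
E
python3 - <<'E'
from h import *
go(.539,-.1697,.30,16.2)
E
```

```text
t 0.1 pos [ 0.227  -0.582   0.4038] yaw 21.3 F [-0.39  0.62  0.23] w 0.0851 -> shift [ 44.04 -27.06  10.45] turn 5.1
```

Request:
jog_arm --pt "6 3.5 -2.1 0.8 1" --pt "6 7 -4.3 1.7 2" --pt "6 10.5 -6.5 2.5 3" --pt "6 14 -8.6 3.3 4" --pt "6 17.5 -10.8 4.2 5.1"

```text
time_s: 0.52
eef_pos: [0.3506, -0.4178, 0.3625]
eef_rot: [-0.0, 0.99, 0.14, 0.0]
wrist_force: [0.6, -0.6, -0.2]
grip_width: 0.0599
grip_force: 0.0
```

```bash
python3 -c "
from h import *
go(.539,-.1697,.30,16.2)"
```

```text
t 0.52 pos [ 0.3506 -0.4178  0.3625] yaw 16.1 F [ 0.56 -0.65 -0.24] w 0.0599 -> shift [ 24.98 -18.61   6.26] turn -0.1
```

Request:
jog_arm --pt "6 3.2 -2.4 0.8 0" --pt "6 6.4 -4.8 1.6 0" --pt "6 9.6 -7.2 2.4 0" --pt "6 12.8 -9.6 3.2 0" --pt "6 16 -12 4 0"

```text
time_s: 0.93
eef_pos: [0.4708, -0.2577, 0.3225]
eef_rot: [-0.0, 0.99, 0.141, -0.0]
wrist_force: [0.2, -0.1, 0.5]
grip_width: 0.0596
grip_force: 0.0
```

Request:
jog_arm --pt "6 3 -2.2 0.6 0" --pt "6 6 -4.4 1.4 0" --pt "6 9 -6.6 2.2 0" --pt "6 9 -6.6 2.2 0" --pt "6 9 -6.6 2.2 0"

```text
time_s: 1.35
eef_pos: [0.5387, -0.1689, 0.3001]
eef_rot: [-0.0, 0.99, 0.143, -0.001]
wrist_force: [-0.8, 0.4, 0.3]
grip_width: 0.0598
grip_force: 0.0
```

```bash
python3 -c "
from h import *
go(.539,-.1697,.207,16.2)"
```

```text
t 1.35 pos [ 0.5387 -0.1689  0.3001] yaw 16.46 F [-0.81  0.4   0.33] w 0.0598 -> shift [0.02 0.1  9.31] turn 0.26
```

Request:
jog_arm --pt "6 0 0.1 3 0.2" --pt "6 0 0.1 6 0.2" --pt "6 0 0.1 8.5 0.2" --pt "6 0 0.1 9.3 0.2" --pt "6 0 0.1 9.3 0.2"

```text
time_s: 1.77
eef_pos: [0.5371, -0.1728, 0.2062]
eef_rot: [-0.001, 0.99, 0.138, -0.002]
wrist_force: [0.4, 0.1, -0.2]
grip_width: 0.0597
grip_force: 0.0
```

```bash
python3 - <<'E'
from h import *
from workcell import camera
go(.539,-.1697,.207,16.2)
c=camera("side");cv2.imwrite("pics/s1.png",cv2.cvtColor(cv2.resize(c["img"][100:220,240:400],(800,600)),cv2.COLOR_RGB2BGR))
E
```

```text
t 1.77 pos [ 0.5371 -0.1728  0.2062] yaw 15.9 F [ 0.43  0.09 -0.19] w 0.0597 -> shift [ 0.27 -0.24 -0.09] turn -0.3
```

View pics/s1.png

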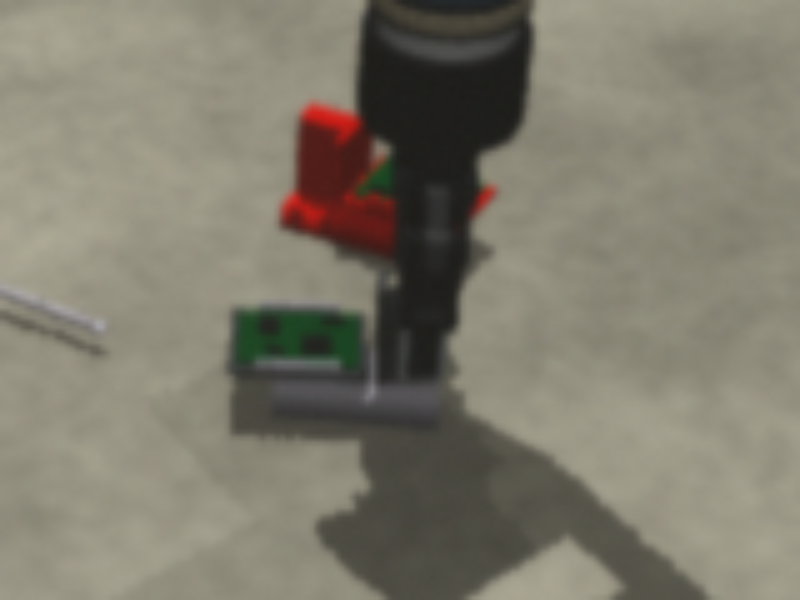

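The crop shows the fingers astride the web, with the near finger at about (420,330), behind the cross plate at (375,340). They're clear of the tray, so I'll close.

Request:
jog_arm --pt "6 0.15 -0.2 -0.1 0" --pt "1 0.15 -0.2 -0.1 0" --pt "1 0.15 -0.2 -0.1 0" --pt "1 0.15 -0.2 -0.1 0" --pt "1 0.15 -0.2 -0.1 0"

```text
time_s: 2.23
eef_pos: [0.5396, -0.1698, 0.2102]
eef_rot: [0.001, 0.99, 0.139, 0.001]
wrist_force: [-0.3, -0.3, 3.0]
grip_width: 0.0152
grip_force: 59.0
```

Request:
jog_arm --pt "1 0 0 0 0" --pt "1 0 0 0 0" --pt "1 0 0 -1 0" --pt "1 0 0 -2 0" --pt "1 0 0 -4 0"

```text
time_s: 2.65
eef_pos: [0.5382, -0.169, 0.248]
eef_rot: [-0.002, 0.99, 0.139, -0.002]
wrist_force: [-0.1, -0.3, -4.6]
grip_width: 0.015
grip_force: 58.9
```

```bash
python3 - <<'E'
from h import *
a=np.radians(8.2);h=np.array([[637.5,148.9],[633.1,150.1]]).mean(0)/1000-.047*np.array([np.cos(a),np.sin(a)])
print("holder",h)
g=h+(-.055-.026)*np.array([np.cos(a),np.sin(a)]);print("grip over apron",g)
go(g[0],g[1],.27,8.2)
E
```

```text
holder [0.58878052 0.14279644]
grip over apron [0.50860864 0.1312435 ]
t 2.65 pos [ 0.5382 -0.169   0.248 ] yaw 16.01 F [-0.08 -0.26 -4.57] w 0.015 -> shift [  5.43 -29.69  -2.11] turn 7.81
```

Request:
jog_arm --pt "1 0.5 -3 -1 1.5" --pt "1 1 -6 -2.1 3" --pt "1 1.6 -9 -2.1 4.5" --pt "1 2.1 -12 -2.1 6" --pt "1 2.7 -15 -2.1 7.8"

```text
time_s: 3.07
eef_pos: [0.5231, -0.0167, 0.2708]
eef_rot: [-0.0, 0.998, 0.071, -0.0]
wrist_force: [-0.1, 0.3, -3.8]
grip_width: 0.0152
grip_force: 59.5
```

```bash
python3 -c "
from h import *
go(.5086,.1312,.27,8.2)"
```

```text
t 3.07 pos [ 0.5231 -0.0167  0.2708] yaw 8.09 F [-0.05  0.29 -3.82] w 0.0152 -> shift [  0.65 -14.84   0.08] turn -0.11
```

Request:
jog_arm --pt "1 0.1 -3.5 0 0" --pt "1 0.3 -7 0 0" --pt "1 0.5 -10.5 0 0" --pt "1 0.6 -13.5 0 0" --pt "1 0.6 -14.8 0 0"

```text
time_s: 3.48
eef_pos: [0.5073, 0.1328, 0.2704]
eef_rot: [-0.001, 0.997, 0.073, -0.001]
wrist_force: [0.3, 0.3, -4.7]
grip_width: 0.0151
grip_force: 59.5
```

Request:
jog_arm --pt "1 0 0 1 0" --pt "1 0 0 2 0" --pt "1 0 0 3 0" --pt "1 0 0 3 0" --pt "1 0 0 3 0"

```text
time_s: 3.9
eef_pos: [0.5085, 0.1282, 0.2389]
eef_rot: [0.0, 0.998, 0.071, -0.001]
wrist_force: [0.8, -0.1, -4.2]
grip_width: 0.0147
grip_force: 59.4
```

```bash
python3 - <<'E'
from h import *
from workcell import camera
go(.5086,.1312,.24,8.2)
for n in("top","side"):
    c=camera(n);np.savez(n+"1.npz",**c)
    k=(slice(160,280),slice(110,270)) if n=="top" else (slice(170,320),slice(180,380))
    cv2.imwrite(f"pics/{n}2.png",cv2.cvtColor(cv2.resize(c["img"][k],(800,600)),cv2.COLOR_RGB2BGR))
    W=pts(c)[k].reshape(-1,3);I=c["img"][k].reshape(-1,3).astype(int)
    g=(I[:,1]>I[:,0]+15)&(I[:,1]>I[:,2]+8)&(W[:,2]>.04)&(W[:,2]<.09);print("green",rect(W[g]),W[g].mean(0).round(4))
    m=(W[:,2]>.018)&(W[:,2]<.027)&(W[:,0]>.57);print("rails",rect(W[m]))
go(.5086,.1312,.24,8.2)
E
```

```text
t 3.9 pos [0.5085 0.1282 0.2389] yaw 8.1 F [ 0.83 -0.09 -4.16] w 0.0147 -> shift [ 0.05 -0.3  -0.11] turn -0.1
green (array([564.4, 135.3]), array([57.9, 41.9]), 7.1, 249) [0.5745 0.131  0.0626]
rails (array([637.2, 149. ]), array([104.2,  94.3]), 8.5, 1022)
green (array([561.6, 136.5]), array([59.8, 47.5]), 8.9, 416) [0.5609 0.1365 0.0642]
rails (array([699.4,  82.9]), array([114.8, 316.2]), 39.2, 1238)
t 4.0 pos [0.509  0.1284 0.2398] yaw 8.1 F [ 0.18  0.51 -3.43] w 0.0151 -> shift [-0.   -0.28 -0.02] turn -0.1
```

View pics/top2.png

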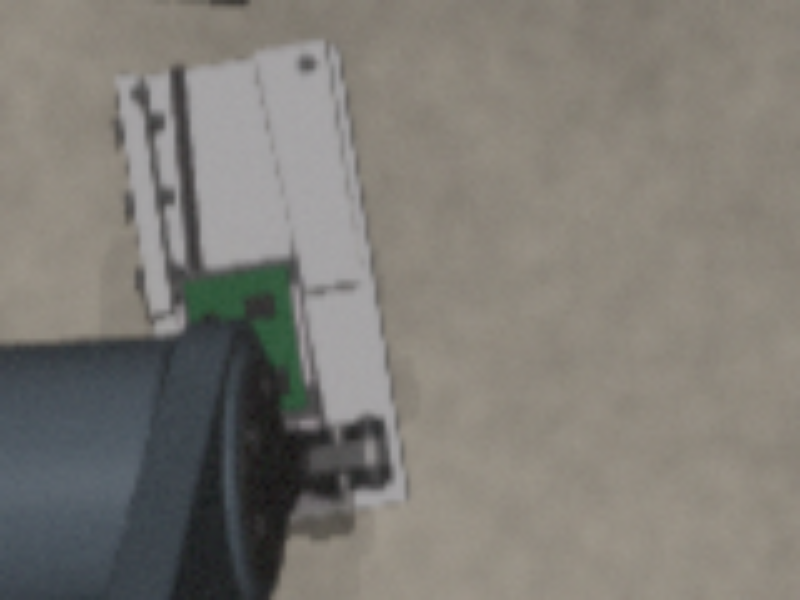

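View pics/side2.png

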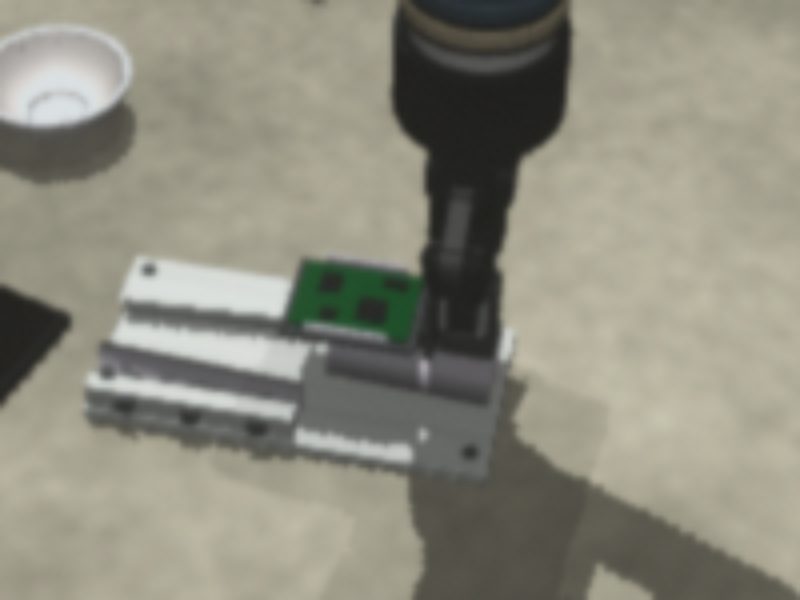

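The top view shows the carrier over the apron at (300,400), and the side view shows it heading along the holder. The board comes out about 3 mm too far to −y and x ≈ −55 mm along the holder. I'll shift it +y and lower it.

Request:
jog_arm --pt "1 0 -0.3 0.4 0" --pt "1 0 -0.3 1 0" --pt "1 0 -0.3 1.5 0" --pt "1 0 -0.3 1.8 0" --pt "1 0 -0.3 1.8 0"

```text
time_s: 4.42
eef_pos: [0.5079, 0.1323, 0.2212]
eef_rot: [-0.0, 0.997, 0.072, -0.001]
wrist_force: [0.6, 0.5, -4.2]
grip_width: 0.015
grip_force: 59.6
```

Request:
jog_arm --pt "1 0 0 0.1 0" --pt "1 0 0 0.2 0" --pt "1 0 0 0.3 0" --pt "1 0 0 0.3 0"

```text
time_s: 4.75
eef_pos: [0.5083, 0.1323, 0.219]
eef_rot: [0.0, 0.997, 0.072, 0.0]
wrist_force: [0.2, -0.4, -3.9]
grip_width: 0.0149
grip_force: 59.6
```

```bash
python3 -c "
from h import *
go(.5086,.1312,.218,8.2);print(sense()['moment'])"
```

```text
t 4.75 pos [0.5083 0.1323 0.219 ] yaw 8.2 F [ 0.23 -0.43 -3.88] w 0.0149 -> shift [0.01 0.12 0.1 ] turn 0.0
[-0.00390123  0.07603938  0.02394708]
```

Request:
jog_arm --pt "1 0 0.05 0.05 0" --pt "1 0 0.05 0.1 0" --pt "1 0 0.05 0.1 0" --pt "1 0 0.05 0.1 0"

```text
time_s: 5.08
eef_pos: [0.5084, 0.1318, 0.2183]
eef_rot: [0.0, 0.997, 0.071, 0.0]
wrist_force: [-0.8, -1.1, -1.5]
grip_width: 0.015
grip_force: 59.7
```

Request:
jog_arm --pt "1 0 0 0.05 0" --pt "1 0 0 0.05 0" --pt "1 0 0 0.05 0"

```text
time_s: 5.33
eef_pos: [0.5083, 0.1318, 0.2182]
eef_rot: [0.0, 0.997, 0.072, 0.0]
wrist_force: [-1.5, -1.3, 5.4]
grip_width: 0.0147
grip_force: 60.6
```

Contact with the plate. I'll ease off and slide forward along the tool x axis.

Request:
jog_arm --pt "1 0 0 -0.06 0" --pt "1 0.5 0 -0.06 0" --pt "1 1 0 -0.06 0" --pt "1 1.5 0 -0.06 0" --pt "1 1.5 0 -0.06 0"

```text
time_s: 5.75
eef_pos: [0.525, 0.1341, 0.2182]
eef_rot: [-0.0, 0.997, 0.071, 0.002]
wrist_force: [1.4, 1.2, 2.0]
grip_width: 0.015
grip_force: 60.4
```

Request:
jog_arm --pt "1 0.4 0 0 0" --pt "1 0.8 0 0 0" --pt "1 1.2 0 0 0" --pt "1 1.5 0 0 0" --pt "1 1.5 0 0 0"

```text
time_s: 6.17
eef_pos: [0.539, 0.1362, 0.2182]
eef_rot: [-0.0, 0.997, 0.071, 0.001]
wrist_force: [0.6, 0.7, 2.8]
grip_width: 0.0147
grip_force: 60.5
```

```bash
python3 - <<'E'
from h import *
from workcell import camera
go(.5086,.1312,.218,8.2);print(sense()['moment'])
for n in("top","side"):
    c=camera(n)
    k=(slice(160,280),slice(110,270)) if n=="top" else (slice(190,310),slice(185,345))
    cv2.imwrite(f"pics/{n}3.png",cv2.cvtColor(cv2.resize(c["img"][k],(800,600)),cv2.COLOR_RGB2BGR))
    W=pts(c)[k].reshape(-1,3);I=c["img"][k].reshape(-1,3).astype(int)
    g=(I[:,1]>I[:,0]+15)&(I[:,1]>I[:,2]+8)&(W[:,2]>.03)&(W[:,2]<.09);print("green",rect(W[g]),W[g].mean(0).round(4))
E
```

```text
t 6.17 pos [0.539  0.1362 0.2182] yaw 8.19 F [0.63 0.69 2.78] w 0.0147 -> shift [-3.08  0.06  0.02] turn -0.01
[0.12573459 0.04857109 0.06580545]
green (array([603. , 131.9]), array([67.6, 33.7]), 36.3, 161) [0.6038 0.1324 0.0423]
green (array([592. , 145.5]), array([60. , 44.4]), 7.6, 409) [0.592  0.1452 0.0431]
```

View pics/side3.png

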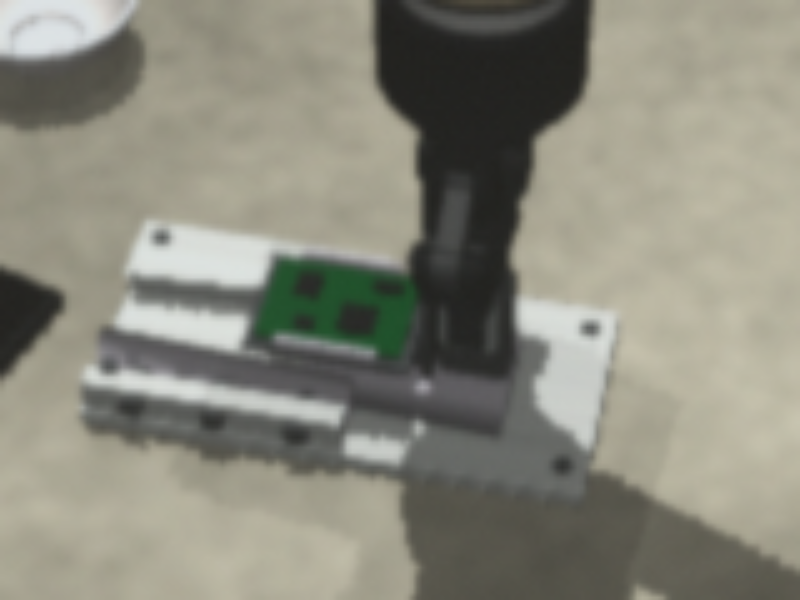

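The side crop shows the nose inside the mouth at (350,390), level and straight, about 1 mm to +y. I'll nudge it and go on.

Request:
jog_arm --pt "1 0.3 0.1 0 0" --pt "1 0.6 0.1 0 0" --pt "1 0.9 0.1 0 0" --pt "1 1.2 0.1 0 0" --pt "1 1.2 0.1 0 0"

```text
time_s: 6.68
eef_pos: [0.5507, 0.1369, 0.2182]
eef_rot: [-0.0, 0.997, 0.071, 0.001]
wrist_force: [-0.8, -0.4, 3.6]
grip_width: 0.0145
grip_force: 60.6
```

```bash
python3 - <<'E'
from h import *
go(.5086,.1312,.218,8.2);print(sense()['moment'])
E
```

```text
t 6.68 pos [0.5507 0.1369 0.2182] yaw 8.2 F [-0.85 -0.4   3.64] w 0.0145 -> shift [-4.25 -0.04  0.02] turn -0.0
[0.06011298 0.19549173 0.00525708]
```

Loose and inside the way. I'll release, back straight out, go low, and push on the foot's back with the fingers astride the web.

Request:
jog_arm --pt "4 0 0 0 0" --pt "4 0 0 0 0" --pt "4 0 0 0 0" --pt "4 0 0 0 0" --pt "4 0 0 0 0"

```text
time_s: 7.1
eef_pos: [0.5501, 0.1368, 0.218]
eef_rot: [0.0, 0.997, 0.072, -0.0]
wrist_force: [-0.1, 0.5, 0.5]
grip_width: 0.0396
grip_force: 0.0
```

Request:
jog_arm --pt "4 -1 0 0 0" --pt "4 -2 0 0 0" --pt "4 -3 0 0 0" --pt "4 -4 0 0 0" --pt "4 -4.2 0 0 0"

```text
time_s: 7.52
eef_pos: [0.5067, 0.1308, 0.218]
eef_rot: [-0.0, 0.997, 0.072, -0.002]
wrist_force: [0.1, 0.3, -0.2]
grip_width: 0.0398
grip_force: 0.0
```

```bash
python3 - <<'E'
from h import *
from workcell import camera
go(.5086,.1312,.186,8.2);print(sense()['moment'])
for n in("side",):
    c=camera(n)
    k=(slice(190,310),slice(185,345))
    cv2.imwrite(f"pics/{n}4.png",cv2.cvtColor(cv2.resize(c["img"][k],(800,600)),cv2.COLOR_RGB2BGR))
    W=pts(c)[k].reshape(-1,3);I=c["img"][k].reshape(-1,3).astype(int)
    g=(I[:,1]>I[:,0]+15)&(I[:,1]>I[:,2]+8)&(W[:,2]>.03)&(W[:,2]<.09);print("green",rect(W[g]),W[g].mean(0).round(4))
E
```

```text
t 7.52 pos [0.5067 0.1308 0.218 ] yaw 8.21 F [ 0.06  0.29 -0.16] w 0.0398 -> shift [ 0.2  -0.01  3.2 ] turn 0.01
[0.01376891 0.0028921  0.04634826]
green (array([603.5, 145.1]), array([60.2, 45. ]), 9.9, 415) [0.6036 0.1454 0.0432]
```

View pics/side4.png

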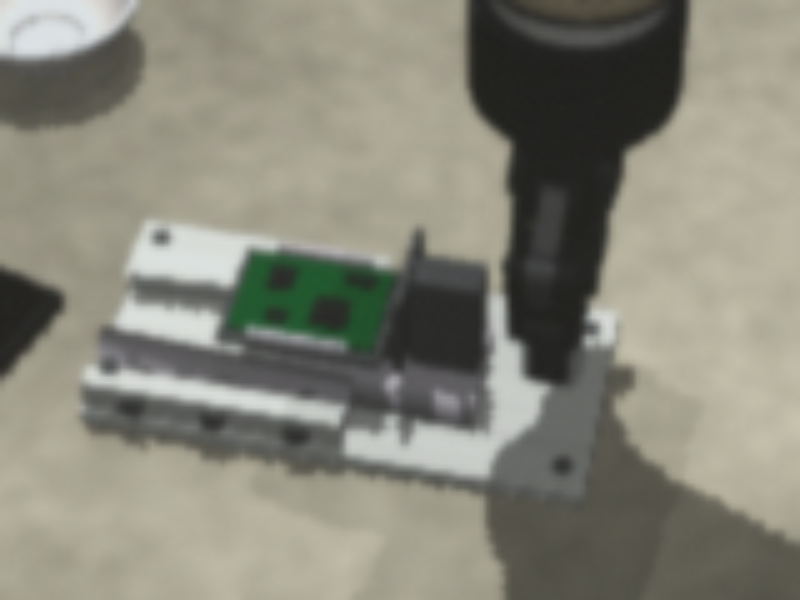

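The carrier stands upright and straight in the way, with its web back at (488,330). The fingers are clear behind it at (545,330).

Request:
jog_arm --pt "2.3 -0.2 0 0.6 0" --pt "2.3 -0.2 0 1.4 0" --pt "2.3 -0.2 0 2.4 0" --pt "2.3 -0.2 0 3.1 0" --pt "2.3 -0.2 0 3.1 0"

```text
time_s: 7.98
eef_pos: [0.5062, 0.1305, 0.1851]
eef_rot: [-0.0, 0.997, 0.071, -0.002]
wrist_force: [-0.9, -0.1, -0.5]
grip_width: 0.023
grip_force: 0.0
```

Request:
jog_arm --pt "2.3 0.1 0 0 0" --pt "2.3 0.3 0 0 0" --pt "2.3 0.5 0 0 0" --pt "2.3 0.5 0 0 0" --pt "2.3 0.5 0 0 0"

```text
time_s: 8.4
eef_pos: [0.5118, 0.1313, 0.1875]
eef_rot: [0.0, 0.997, 0.072, 0.001]
wrist_force: [-0.4, -0.3, -0.2]
grip_width: 0.0231
grip_force: 0.0
```

Request:
jog_arm --pt "2.3 0.4 0 0 0" --pt "2.3 0.8 0 0 0" --pt "2.3 1.2 0 0 0" --pt "2.3 1.5 0 0 0" --pt "2.3 1.8 0 0 0"

```text
time_s: 8.82
eef_pos: [0.5292, 0.1339, 0.1871]
eef_rot: [-0.0, 0.997, 0.072, -0.001]
wrist_force: [-1.9, 0.1, 1.0]
grip_width: 0.023
grip_force: 0.8
```

Request:
jog_arm --pt "2.3 0.2 0 0 0" --pt "2.3 0.4 0 0 0" --pt "2.3 0.6 0 0 0" --pt "2.3 0.8 0 0 0" --pt "2.3 1 0 0 0"

```text
time_s: 9.23
eef_pos: [0.5392, 0.1353, 0.1871]
eef_rot: [-0.0, 0.997, 0.072, -0.0]
wrist_force: [-1.0, 0.1, 0.1]
grip_width: 0.0231
grip_force: 0.7
```

```bash
python3 - <<'E'
from h import *
go(.5086,.1312,.186,8.2);print(sense()['moment'])
E
```

```text
t 9.23 pos [0.5392 0.1353 0.1871] yaw 8.21 F [-0.96  0.11  0.07] w 0.0231 -> shift [-3.09 -0.03  0.11] turn 0.01
[-0.08965627  0.20859064 -0.01043977]
```

Request:
jog_arm --pt "2.3 0.12 0 0 0" --pt "2.3 0.24 0 0 0" --pt "2.3 0.36 0 0 0" --pt "2.3 0.48 0 0 0" --pt "2.3 0.6 0 0 0"

```text
time_s: 9.65
eef_pos: [0.5452, 0.1361, 0.1871]
eef_rot: [0.0, 0.997, 0.072, -0.0]
wrist_force: [-0.7, -0.7, 0.4]
grip_width: 0.0224
grip_force: 0.6
```

Request:
jog_arm --pt "2.3 0.1 0 0 0" --pt "2.3 0.2 0 0 0"

```text
time_s: 9.82
eef_pos: [0.5472, 0.1364, 0.1871]
eef_rot: [-0.0, 0.997, 0.072, -0.0]
wrist_force: [-0.7, 0.3, -0.2]
grip_width: 0.0229
grip_force: 0.6
```

Request:
jog_arm --pt "2.3 0.1 0 0 0" --pt "2.3 0.2 0 0 0"

```text
time_s: 9.98
eef_pos: [0.5492, 0.1367, 0.1871]
eef_rot: [-0.0, 0.997, 0.071, -0.0]
wrist_force: [-1.8, 0.2, 0.4]
grip_width: 0.0226
grip_force: 0.6
```

Request:
jog_arm --pt "2.3 0.06 0 0 0" --pt "2.3 0.12 0 0 0" --pt "2.3 0.18 0 0 0" --pt "2.3 0.18 0 0 0"

```text
time_s: 10.32
eef_pos: [0.551, 0.1369, 0.1872]
eef_rot: [-0.0, 0.997, 0.071, 0.0]
wrist_force: [-0.6, -0.7, -0.4]
grip_width: 0.023
grip_force: 0.4
```

Request:
jog_arm --pt "2.3 0.1 0 0 0" --pt "2.3 0.2 0 0 0"

```text
time_s: 10.48
eef_pos: [0.5528, 0.1372, 0.1871]
eef_rot: [-0.0, 0.997, 0.072, -0.0]
wrist_force: [-1.5, -0.4, 0.0]
grip_width: 0.0231
grip_force: 0.6
```

Request:
jog_arm --pt "2.3 0.1 0 0 0" --pt "2.3 0.2 0 0 0"

```text
time_s: 10.65
eef_pos: [0.5549, 0.1375, 0.1872]
eef_rot: [0.0, 0.997, 0.072, 0.0]
wrist_force: [-1.7, -0.9, -0.3]
grip_width: 0.0233
grip_force: 0.6
```

Request:
jog_arm --pt "2.3 0.1 0 0 0" --pt "2.3 0.2 0 0 0"

```text
time_s: 10.82
eef_pos: [0.5568, 0.1378, 0.1871]
eef_rot: [0.0, 0.997, 0.072, -0.0]
wrist_force: [-1.8, -0.4, -0.7]
grip_width: 0.0228
grip_force: 0.8
```

Request:
jog_arm --pt "2.3 0.1 0 0 0" --pt "2.3 0.2 0 0 0"

```text
time_s: 10.98
eef_pos: [0.5588, 0.138, 0.1871]
eef_rot: [0.0, 0.997, 0.072, -0.0]
wrist_force: [-1.1, -0.7, 0.0]
grip_width: 0.0231
grip_force: 0.9
```

Request:
jog_arm --pt "2.3 0.1 0 0 0" --pt "2.3 0.2 0 0 0"

```text
time_s: 11.15
eef_pos: [0.5607, 0.1383, 0.1871]
eef_rot: [0.0, 0.997, 0.072, -0.0]
wrist_force: [-1.0, -1.2, -0.2]
grip_width: 0.0234
grip_force: 0.9
```

Request:
jog_arm --pt "2.3 0.1 0 0 0" --pt "2.3 0.2 0 0 0"

```text
time_s: 11.32
eef_pos: [0.5628, 0.1386, 0.1872]
eef_rot: [0.0, 0.997, 0.072, -0.0]
wrist_force: [-2.1, -1.7, 0.2]
grip_width: 0.0229
grip_force: 0.9
```

Request:
jog_arm --pt "2.3 0.1 0 0 0" --pt "2.3 0.2 0 0 0"

```text
time_s: 11.48
eef_pos: [0.5648, 0.1389, 0.1872]
eef_rot: [0.0, 0.997, 0.072, 0.0]
wrist_force: [-1.3, -1.7, -0.5]
grip_width: 0.023
grip_force: 0.9
```

```bash
python3 - <<'E'
from h import *
from workcell import camera
go(.5086,.1312,.186,8.2);print(sense()['moment'])
c=camera("side");k=(slice(190,310),slice(185,345))
cv2.imwrite("pics/side5.png",cv2.cvtColor(cv2.resize(c["img"][k],(800,600)),cv2.COLOR_RGB2BGR))
W=pts(c)[k].reshape(-1,3);I=c["img"][k].reshape(-1,3).astype(int)
g=(I[:,1]>I[:,0]+15)&(I[:,1]>I[:,2]+8)&(W[:,2]>.03)&(W[:,2]<.09);print("green",rect(W[g]))
E
```

```text
t 11.48 pos [0.5648 0.1389 0.1872] yaw 8.2 F [-1.34 -1.69 -0.48] w 0.023 -> shift [-5.67 -0.04  0.12] turn 0.0
[-0.19641581  0.26754344  0.03780977]
green (array([644.1, 149.8]), array([60.6, 47.2]), 10.9, 403)
```

View pics/side5.png

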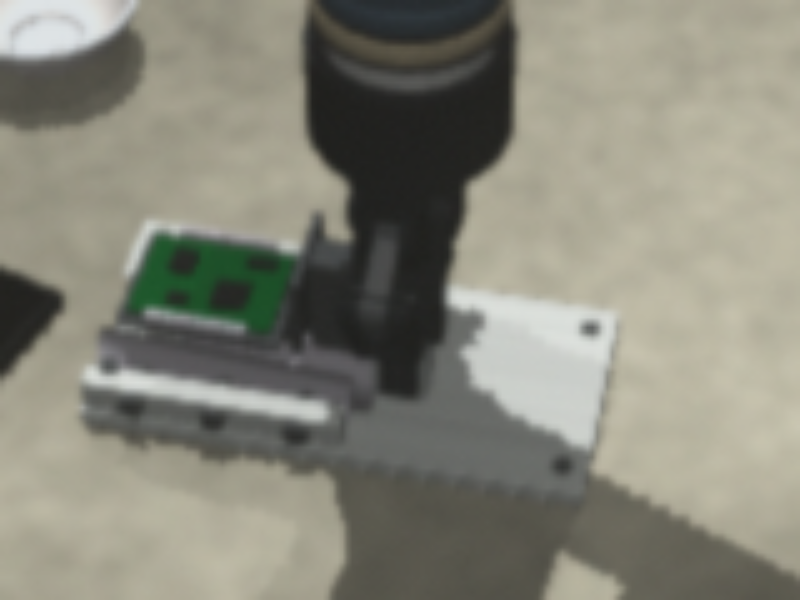

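The crop shows the foot's back at (375,390), near the mouth. The straddling fingers, about 52 mm over their backs, would soon hit the rail ends. I'll back off, re-grip the web lightly aligned, and do the last feed gripped.

Request:
jog_arm --pt "2.3 -1 0 0 0" --pt "2.3 -2 0 0 0" --pt "3 -3 0 -1.5 0" --pt "4 -3 0 -3.1 0" --pt "4 -3 0 -3.1 0"

```text
time_s: 11.95
eef_pos: [0.5361, 0.135, 0.2206]
eef_rot: [-0.0, 0.997, 0.071, 0.003]
wrist_force: [0.4, 0.5, 0.1]
grip_width: 0.0398
grip_force: 0.0
```

```bash
python3 - <<'E'
from h import *
from workcell import camera
go(.5913,.1425,.218,8.2)
for n in("top","side"):
    c=camera(n);o=np.load(n+"0.npz")
    k=(slice(165,270),slice(130,195)) if n=="top" else (slice(200,300),slice(195,312))
    W=pts(c)[k].reshape(-1,3);W0=pts(o)[k].reshape(-1,3)
    D=W[:,2]-W0[:,2]
    a=np.radians(8.2);u=np.array([np.cos(a),np.sin(a)]);v=np.array([-u[1],u[0]])
    O=(np.array([637.5,148.9]) if n=="top" else np.array([633.1,150.1]))/1000-.047*u
    L=np.c_[(W[:,:2]-O)@u,(W[:,:2]-O)@v]
    for nm,m in(("tray",(W[:,2]>.036)&(W[:,2]<.05)&(L[:,0]>.0)&(abs(L[:,1])<.04)),("rail",(W0[:,2]>.018)&(W0[:,2]<.028))):
        P=np.c_[L[m]] if nm=="tray" else np.c_[(W0[m,:2]-O)@u,(W0[m,:2]-O)@v]
        # y-edges per x-bin -> yaw
        e=[]
        xs=np.arange(P[:,0].min()+.006,P[:,0].max()-.006,.005)
        for x in xs:
            b=P[abs(P[:,0]-x)<.004,1]; e.append((b.min(),b.max()) if len(b) else (np.nan,np.nan))
        e=np.array(e);ok=~np.isnan(e[:,0])
        print(n,nm,rect(P),[np.degrees(np.polyfit(xs[ok],e[ok,i],1)[0]).round(2) for i in(0,1)])
E
```

```text
t 11.95 pos [0.5361 0.135  0.2206] yaw 8.2 F [0.42 0.45 0.05] w 0.0398 -> shift [5.56 0.04 0.29] turn -0.0
top tray (array([45.4, -1.3]), array([89.7, 50.6]), 0.3, 765) [np.float64(-8.84), np.float64(24.52)]
top rail (array([47.,  0.]), array([103.9,  93.6]), 0.3, 1046) [np.float64(0.26), np.float64(-0.32)]
side tray (array([45.5, -0.4]), array([91. , 53.6]), 0.3, 728) [np.float64(-24.79), np.float64(9.57)]
side rail (array([ 69. , -54.3]), array([128., 236.]), 22.4, 1180) [np.float64(-31.42), np.float64(-59.37)]
```

Request:
jog_arm --pt "4 1.2 0.1 0.1 0" --pt "4 2.4 0.1 0.2 0" --pt "4 3.6 0.1 0.25 0" --pt "4 4.8 0.1 0.25 0" --pt "4 5.5 0.1 0.25 0"

```text
time_s: 12.47
eef_pos: [0.5913, 0.1416, 0.2149]
eef_rot: [-0.0, 0.997, 0.071, 0.001]
wrist_force: [-0.2, -0.3, -0.6]
grip_width: 0.0402
grip_force: 0.0
```

Request:
jog_arm --pt "4 0 0 0 0" --pt "4 0 0 0 0" --pt "2.2 0 0 0 0" --pt "2.2 0 0 0 0" --pt "2.2 0 0 0 0"

```text
time_s: 12.88
eef_pos: [0.589, 0.1415, 0.2156]
eef_rot: [-0.0, 0.997, 0.072, -0.0]
wrist_force: [-0.6, 0.1, -0.7]
grip_width: 0.0222
grip_force: 0.0
```

Request:
jog_arm --pt "1 0 0 0 0" --pt "1 0 0 0 0" --pt "1 0 0 0 0" --pt "1 0 0 0 0" --pt "1 0 0 0 0"

```text
time_s: 13.3
eef_pos: [0.5892, 0.1416, 0.2158]
eef_rot: [-0.0, 0.997, 0.072, -0.0]
wrist_force: [-2.5, 0.8, 2.7]
grip_width: 0.0147
grip_force: 59.5
```

```bash
python3 - <<'E'
from h import *
go(.5913,.1425,.218,8.2);print(sense()['moment'])
E
```

```text
t 13.3 pos [0.5892 0.1416 0.2158] yaw 8.21 F [-2.49  0.77  2.69] w 0.0147 -> shift [ 0.22 -0.06 -0.22] turn 0.01
[ 0.01865824  0.28894714 -0.01449954]
```

Request:
jog_arm --pt "1 0.05 0 -0.02 0" --pt "1 0.1 0 -0.02 0" --pt "1 0.15 0 -0.02 0"

```text
time_s: 13.55
eef_pos: [0.591, 0.1417, 0.2158]
eef_rot: [0.0, 0.997, 0.072, -0.0]
wrist_force: [-2.6, 0.5, 2.5]
grip_width: 0.0148
grip_force: 59.5
```

```bash
python3 - <<'E'
from h import *
go(.5913,.1425,.218,8.2);print(sense()['moment'])
E
```

```text
t 13.55 pos [0.591  0.1417 0.2158] yaw 8.2 F [-2.63  0.5   2.46] w 0.0148 -> shift [ 0.05 -0.08 -0.22] turn 0.0
[-0.04464418  0.21002786 -0.02645616]
```

Request:
jog_arm --pt "1 0.06 0 -0.02 0" --pt "1 0.12 0 -0.02 0" --pt "1 0.18 0 -0.02 0"

```text
time_s: 13.8
eef_pos: [0.5929, 0.1419, 0.2158]
eef_rot: [0.0, 0.997, 0.072, -0.0]
wrist_force: [-0.5, -0.6, -0.6]
grip_width: 0.0149
grip_force: 59.2
```

Request:
jog_arm --pt "1 0.06 0 0 0" --pt "1 0.12 0 0 0" --pt "1 0.18 0 0 0"

```text
time_s: 14.05
eef_pos: [0.5947, 0.1422, 0.2158]
eef_rot: [0.0, 0.997, 0.072, -0.0]
wrist_force: [-0.7, -1.0, -1.5]
grip_width: 0.0149
grip_force: 59.2
```

Request:
jog_arm --pt "1 0.06 0 0 0" --pt "1 0.12 0 0 0" --pt "1 0.18 0 0 0"

```text
time_s: 14.3
eef_pos: [0.5964, 0.1424, 0.2159]
eef_rot: [0.0, 0.997, 0.072, -0.0]
wrist_force: [-0.7, -1.1, -2.4]
grip_width: 0.0151
grip_force: 59.0
```

Request:
jog_arm --pt "1 0.06 0 0.01 0" --pt "1 0.12 0 0.01 0" --pt "1 0.18 0 0.01 0"

```text
time_s: 14.55
eef_pos: [0.5982, 0.1426, 0.2159]
eef_rot: [0.0, 0.997, 0.072, -0.0]
wrist_force: [-1.2, -1.1, -2.4]
grip_width: 0.015
grip_force: 58.9
```

Request:
jog_arm --pt "1 0.06 0 0.01 0" --pt "1 0.12 0 0.01 0" --pt "1 0.18 0 0.01 0"

```text
time_s: 14.8
eef_pos: [0.5999, 0.1428, 0.2158]
eef_rot: [0.0, 0.997, 0.072, -0.0]
wrist_force: [-1.6, -3.2, -1.8]
grip_width: 0.0151
grip_force: 59.0
```

Request:
jog_arm --pt "1 0.03 0.03 0.01 0" --pt "1 0.06 0.03 0.01 0" --pt "1 0.1 0.03 0.01 0"

```text
time_s: 15.05
eef_pos: [0.601, 0.1428, 0.2158]
eef_rot: [0.0, 0.997, 0.072, -0.0]
wrist_force: [-1.9, -3.1, -1.5]
grip_width: 0.0147
grip_force: 59.0
```

```bash
python3 - <<'E'
from h import *
go(.5913,.1425,.218,8.2);print(sense()['moment'])
E
```

```text
t 15.05 pos [0.601  0.1428 0.2158] yaw 8.2 F [-1.86 -3.11 -1.51] w 0.0147 -> shift [-0.96 -0.11 -0.22] turn 0.0
[-0.46768014  0.2740751   0.00538891]
```

Request:
jog_arm --pt "1 0.03 0.05 0.01 0" --pt "1 0.06 0.05 0.01 0" --pt "1 0.1 0.05 0.01 0"

```text
time_s: 15.3
eef_pos: [0.6022, 0.1428, 0.2158]
eef_rot: [-0.0, 0.997, 0.071, 0.0]
wrist_force: [-1.3, -0.9, -0.3]
grip_width: 0.0151
grip_force: 59.1
```

Side force nulled; continuing.

Request:
jog_arm --pt "1 0.05 0.01 0 0" --pt "1 0.1 0.01 0 0" --pt "1 0.14 0.01 0 0" --pt "1 0.14 0.01 0 0"

```text
time_s: 15.63
eef_pos: [0.6035, 0.1429, 0.2158]
eef_rot: [-0.0, 0.997, 0.071, 0.0]
wrist_force: [-1.3, 1.1, 0.9]
grip_width: 0.0151
grip_force: 59.3
```

Request:
jog_arm --pt "1 0.05 0 -0.01 0" --pt "1 0.1 0 -0.01 0" --pt "1 0.14 0 -0.01 0" --pt "1 0.14 0 -0.01 0"

```text
time_s: 15.97
eef_pos: [0.6046, 0.143, 0.2158]
eef_rot: [-0.0, 0.997, 0.072, -0.0]
wrist_force: [-3.5, 1.3, 1.4]
grip_width: 0.0151
grip_force: 59.5
```

Request:
jog_arm --pt "1 0.04 0 -0.01 0" --pt "1 0.08 0 -0.01 0" --pt "1 0.08 0 -0.01 0"

```text
time_s: 16.22
eef_pos: [0.6054, 0.1431, 0.2158]
eef_rot: [-0.0, 0.997, 0.072, -0.001]
wrist_force: [-4.2, 1.6, 1.9]
grip_width: 0.0153
grip_force: 59.5
```

```bash
python3 - <<'E'
from h import *
go(.5913,.1425,.218,8.2);print(sense()['moment'])
E
```

```text
t 16.22 pos [0.6054 0.1431 0.2158] yaw 8.22 F [-4.22  1.57  1.9 ] w 0.0153 -> shift [-1.4  -0.14 -0.22] turn 0.02
[0.2531924  0.54436175 0.17774711]
```

Request:
jog_arm --pt "1 0.04 -0.02 -0.01 0" --pt "1 0.08 -0.02 -0.01 0" --pt "1 0.08 -0.02 -0.01 0"

```text
time_s: 16.47
eef_pos: [0.6061, 0.1432, 0.2158]
eef_rot: [0.0, 0.997, 0.072, -0.001]
wrist_force: [-5.1, 0.7, 1.8]
grip_width: 0.015
grip_force: 59.5
```

Request:
jog_arm --pt "1 0.04 0 -0.01 0" --pt "1 0.08 0 -0.01 0" --pt "1 0.08 0 -0.01 0"

```text
time_s: 16.72
eef_pos: [0.6069, 0.1433, 0.2159]
eef_rot: [0.0, 0.997, 0.072, -0.001]
wrist_force: [-5.0, 0.5, 0.7]
grip_width: 0.0152
grip_force: 59.5
```

Request:
jog_arm --pt "1 0.05 0 0 0" --pt "1 0.1 0 0 0" --pt "1 0.1 0 0 0"

```text
time_s: 16.97
eef_pos: [0.6076, 0.1434, 0.2159]
eef_rot: [0.0, 0.997, 0.072, -0.001]
wrist_force: [-5.5, 0.5, 1.0]
grip_width: 0.0151
grip_force: 59.6
```

```bash
python3 - <<'E'
from h import *
from workcell import camera
go(.5913,.1425,.218,8.2);print(sense()['moment'])
c=camera("side");k=(slice(190,310),slice(185,345))
W=pts(c)[k].reshape(-1,3);I=c["img"][k].reshape(-1,3).astype(int)
g=(I[:,1]>I[:,0]+15)&(I[:,1]>I[:,2]+8)&(W[:,2]>.03)&(W[:,2]<.09);print("green",rect(W[g]))
E
```

```text
t 16.97 pos [0.6076 0.1434 0.2159] yaw 8.24 F [-5.52  0.53  1.05] w 0.0151 -> shift [-1.63 -0.14 -0.21] turn 0.04
[0.11908868 0.85006881 0.2928061 ]
green (array([662.2, 153.9]), array([60.1, 45.4]), 6.9, 372)
```

A yaw moment is building: the holder wants slightly more yaw. I'll relieve it as I advance.

Request:
jog_arm --pt "1 0 0 0 -0.15" --pt "1 0 0 0 -0.3" --pt "1 0 0 0 -0.3"

```text
time_s: 17.27
eef_pos: [0.6079, 0.1434, 0.2158]
eef_rot: [-0.0, 0.997, 0.074, -0.001]
wrist_force: [-5.1, 1.2, 0.7]
grip_width: 0.0152
grip_force: 59.3
```

```bash
python3 - <<'E'
from h import *
go(.5913,.1425,.218,8.2);print(sense()['moment'])
E
```

```text
t 17.27 pos [0.6079 0.1434 0.2158] yaw 8.48 F [-5.12  1.22  0.69] w 0.0152 -> shift [-1.66 -0.15 -0.21] turn 0.28
[0.09188242 0.78170863 0.07050199]
```

Request:
jog_arm --pt "1 0.05 -0.01 0 0" --pt "1 0.1 -0.01 0 0" --pt "1 0.1 -0.01 0 0"

```text
time_s: 17.52
eef_pos: [0.6084, 0.1436, 0.2159]
eef_rot: [0.0, 0.997, 0.074, -0.002]
wrist_force: [-7.5, 0.7, 2.9]
grip_width: 0.0153
grip_force: 59.6
```

```bash
python3 - <<'E'
from h import *
go(.5913,.1425,.218,8.2);print(sense()['moment'])
E
```

```text
t 17.52 pos [0.6084 0.1436 0.2159] yaw 8.49 F [-7.52  0.65  2.9 ] w 0.0153 -> shift [-1.71 -0.15 -0.21] turn 0.29
[-0.02045688  0.93255951  0.06198722]
```

Request:
jog_arm --pt "1 0.04 0 0 0" --pt "1 0.08 0 -0.01 0" --pt "1 0.08 0 -0.01 0"

```text
time_s: 17.77
eef_pos: [0.6087, 0.1436, 0.2159]
eef_rot: [0.0, 0.997, 0.074, -0.002]
wrist_force: [-8.2, -0.4, 3.6]
grip_width: 0.0149
grip_force: 59.7
```

```bash
python3 - <<'E'
from h import *
go(.5913,.1425,.218,8.2);print(sense()['moment'])
E
```

```text
t 17.77 pos [0.6087 0.1436 0.2159] yaw 8.5 F [-8.2  -0.38  3.58] w 0.0149 -> shift [-1.74 -0.15 -0.2 ] turn 0.3
[-0.10962659  1.04153182  0.02443106]
```

Request:
jog_arm --pt "1 0.04 0 -0.01 0" --pt "1 0.08 0 -0.02 0" --pt "1 0.08 0 -0.02 0" --pt "1 0.08 0 -0.02 0"

```text
time_s: 18.1
eef_pos: [0.609, 0.1436, 0.2159]
eef_rot: [0.0, 0.997, 0.074, -0.003]
wrist_force: [-9.4, -1.7, 3.3]
grip_width: 0.0148
grip_force: 59.7
```

```bash
python3 - <<'E'
from h import *
go(.5913,.1425,.218,8.2);print(sense()['moment'],sense()['eef_rot'])
E
```

```text
t 18.1 pos [0.609  0.1436 0.2159] yaw 8.5 F [-9.41 -1.67  3.34] w 0.0148 -> shift [-1.77 -0.15 -0.2 ] turn 0.3
[-0.13799684  1.13871119  0.05949182] [ 2.24801690e-04  9.97246629e-01  7.40900424e-02 -3.12664501e-03]
```

Request:
jog_arm --pt "1 0.05 0.01 -0.01 0" --pt "1 0.1 0.02 -0.02 0" --pt "1 0.15 0.02 -0.02 0" --pt "1 0.15 0.02 -0.02 0"

```text
time_s: 18.43
eef_pos: [0.6096, 0.1437, 0.2159]
eef_rot: [0.0, 0.997, 0.074, -0.005]
wrist_force: [-11.6, -1.8, 5.2]
grip_width: 0.0152
grip_force: 60.0
```

```bash
python3 - <<'E'
from h import *
go(.5913,.1425,.218,8.2);print(sense()['moment'],sense()['eef_rot'])
E
```

```text
t 18.43 pos [0.6096 0.1437 0.2159] yaw 8.5 F [-11.65  -1.75   5.17] w 0.0152 -> shift [-1.82 -0.15 -0.19] turn 0.3
[-0.13883185  1.43638671  0.07734448] [ 2.08883755e-04  9.97237314e-01  7.41286192e-02 -4.75855810e-03]
```

Request:
jog_arm --pt "1 0.05 0.01 -0.02 0" --pt "1 0.1 0.02 -0.04 0" --pt "1 0.15 0.03 -0.04 0" --pt "1 0.15 0.03 -0.04 0"

```text
time_s: 18.77
eef_pos: [0.6101, 0.1437, 0.216]
eef_rot: [0.0, 0.997, 0.074, -0.006]
wrist_force: [-13.3, -1.6, 4.2]
grip_width: 0.0149
grip_force: 60.0
```

```bash
python3 - <<'E'
from h import *
go(.5913,.1425,.218,8.2);print(sense()['moment'],sense()['eef_rot'])
E
```

```text
t 18.77 pos [0.6101 0.1437 0.216 ] yaw 8.5 F [-13.34  -1.56   4.25] w 0.0149 -> shift [-1.88 -0.16 -0.18] turn 0.3
[-0.17188722  1.69363894  0.02057409] [ 9.60228810e-05  9.97229209e-01  7.41192499e-02 -6.34295092e-03]
```

Request:
jog_arm --pt "1 0.05 0.01 -0.01 0" --pt "1 0.1 0.02 -0.02 0" --pt "1 0.15 0.02 -0.03 0" --pt "1 0.2 0.02 -0.03 0" --pt "1 0.2 0.02 -0.03 0"

```text
time_s: 19.18
eef_pos: [0.6109, 0.1438, 0.216]
eef_rot: [0.0, 0.997, 0.074, -0.008]
wrist_force: [-17.5, -1.3, 6.3]
grip_width: 0.0146
grip_force: 60.2
```

```bash
python3 - <<'E'
from h import *
go(.5913,.1425,.218,8.2);print(sense()['moment'],sense()['eef_rot'])
E
```

```text
t 19.18 pos [0.6109 0.1438 0.216 ] yaw 8.51 F [-17.45  -1.33   6.31] w 0.0146 -> shift [-1.96 -0.17 -0.17] turn 0.31
[-0.20305051  1.92894162  0.05248388] [ 1.14356509e-04  9.97207056e-01  7.42063552e-02 -8.45523375e-03]
```

About 17 N along the way, with side force and yaw moment near zero. I'll unload the tool partly, then open.

Request:
jog_arm --pt "1 -0.1 0 -0.02 0" --pt "1 -0.2 0 -0.03 0" --pt "1 -0.3 0 -0.04 0" --pt "1 -0.3 0 -0.04 0"

```text
time_s: 19.52
eef_pos: [0.6098, 0.1435, 0.216]
eef_rot: [-0.0, 0.997, 0.074, -0.005]
wrist_force: [-10.1, -0.4, -0.3]
grip_width: 0.0152
grip_force: 59.2
```

```bash
python3 - <<'E'
from h import *
go(.5913,.1425,.218,8.2);print(sense()['moment'],sense()['eef_rot'])
E
```

```text
t 19.52 pos [0.6098 0.1435 0.216 ] yaw 8.49 F [-10.15  -0.41  -0.25] w 0.0152 -> shift [-1.85 -0.17 -0.18] turn 0.29
[0.01506519 1.23667885 0.00917335] [-1.53010798e-04  9.97245842e-01  7.39937260e-02 -5.06322479e-03]
```

Request:
jog_arm --pt "1 -0.1 0 0.01 0" --pt "1 -0.2 0 0.02 0" --pt "1 -0.3 0 0.02 0" --pt "1 -0.3 0 0.02 0"

```text
time_s: 19.85
eef_pos: [0.6088, 0.1434, 0.216]
eef_rot: [-0.0, 0.997, 0.074, -0.002]
wrist_force: [-5.7, 2.8, -4.2]
grip_width: 0.0152
grip_force: 58.5
```

Request:
jog_arm --pt "4 0 0 0 0" --pt "4 0 0 0 0" --pt "4 0 0 0 0" --pt "4 0 0 0 0" --pt "4 0 0 0 0"

```text
time_s: 20.27
eef_pos: [0.6109, 0.1429, 0.2183]
eef_rot: [0.0, 0.997, 0.074, 0.002]
wrist_force: [0.1, -0.5, -0.4]
grip_width: 0.0399
grip_force: 0.0
```

Request:
jog_arm --pt "4 -1 0 0 0" --pt "4 -2 0 0 0" --pt "4 -3 0 0 0" --pt "4 -4 0 0 0" --pt "4 -5 0 0 0"

```text
time_s: 20.68
eef_pos: [0.5606, 0.1356, 0.218]
eef_rot: [0.0, 0.997, 0.074, 0.001]
wrist_force: [-0.7, 0.5, -0.3]
grip_width: 0.0401
grip_force: 0.0
```

```bash
python3 - <<'E'
from h import *
from workcell import camera
go(.5913,.1425,.218,8.2)
for n in("top","side"):
    c=camera(n);k=(slice(150,290),slice(110,297)) if n=="top" else (slice(190,310),slice(185,345))
    W=pts(c)[k].reshape(-1,3);I=c["img"][k].reshape(-1,3).astype(int)
    g=(I[:,1]>I[:,0]+15)&(I[:,1]>I[:,2]+8)&(W[:,2]>.03)&(W[:,2]<.09);print("green",rect(W[g]),W[g].mean(0).round(4))
    G=W[g];print("plane",np.linalg.lstsq(np.c_[G[:,:2]-G[:,:2].mean(0),np.ones(len(G))],G[:,2],rcond=None)[0].round(4))
    if n=="side": cv2.imwrite("pics/side6.png",cv2.cvtColor(cv2.resize(c["img"][k],(800,600)),cv2.COLOR_RGB2BGR))
E
```

```text
t 20.68 pos [0.5606 0.1356 0.218 ] yaw 8.49 F [-0.67  0.53 -0.35] w 0.0401 -> shift [ 3.14 -0.23  0.  ] turn 0.29
green (array([666.3, 151.4]), array([58.8, 42.8]), 9.9, 378) [0.672  0.1508 0.0424]
plane [-0.0059  0.0023  0.0424]
green (array([659., 153.]), array([68.4, 45.4]), 8.0, 401) [0.6625 0.1535 0.0433]
plane [-0.0206  0.0129  0.0433]
```

View pics/side6.png

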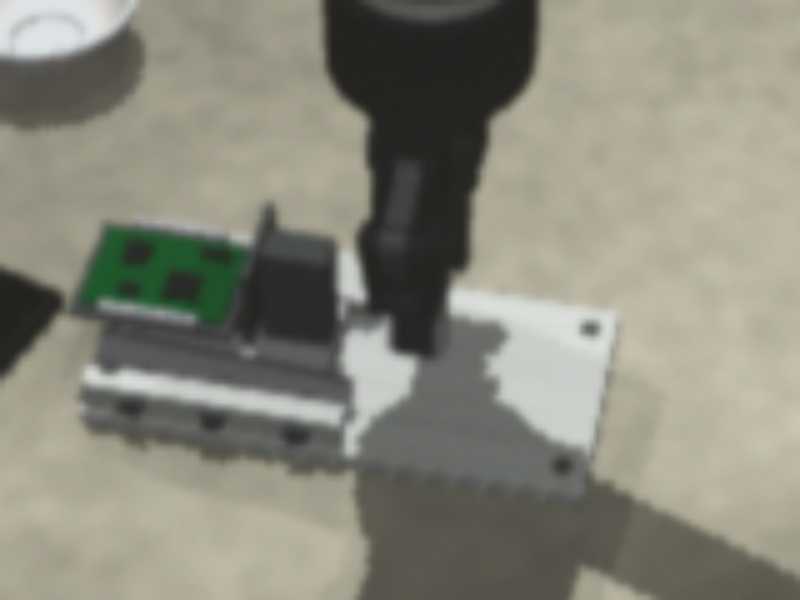

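The carrier is seated and level, with its web back at (335,300). However, the foot moved only about 0.7 mm while the force tripled, so part of that force may be tipping friction from the high grip. I'll follow up with a low push on the foot's back, narrowing the straddle to pass between the rails and feeling for the rail ends.

Request:
jog_arm --pt "3 -0.6 -0.05 0.2 0" --pt "2 -1.2 -0.05 1 0" --pt "2 -1.2 -0.05 2 0" --pt "2 -1.2 -0.05 3 0" --pt "2 -1.2 -0.05 3.1 0"

```text
time_s: 21.2
eef_pos: [0.5485, 0.1344, 0.1845]
eef_rot: [-0.0, 0.997, 0.074, -0.001]
wrist_force: [-0.2, -0.0, -0.3]
grip_width: 0.02
grip_force: 0.0
```

Request:
jog_arm --pt "2 0.5 0 0 0" --pt "2 1 0 0 0" --pt "2 1.5 0 0 0" --pt "2 1.9 0 0 0" --pt "2 1.9 0 0 0"

```text
time_s: 21.62
eef_pos: [0.5689, 0.1374, 0.187]
eef_rot: [0.0, 0.997, 0.074, 0.002]
wrist_force: [0.3, -0.1, -0.2]
grip_width: 0.02
grip_force: 0.0
```

```bash
python3 - <<'E'
from h import *
from workcell import camera
go(.5839,.1397,.187,8.5);print(sense()['moment'])
c=camera("side")
cv2.imwrite("pics/side7.png",cv2.cvtColor(cv2.resize(c["img"][215:290,215:315],(800,600)),cv2.COLOR_RGB2BGR))
E
```

```text
t 21.62 pos [0.5689 0.1374 0.187 ] yaw 8.5 F [ 0.26 -0.08 -0.21] w 0.02 -> shift [ 1.52 -0.01  0.01] turn 0.0
[0.00893968 0.03575199 0.03896241]
```

View pics/side7.png

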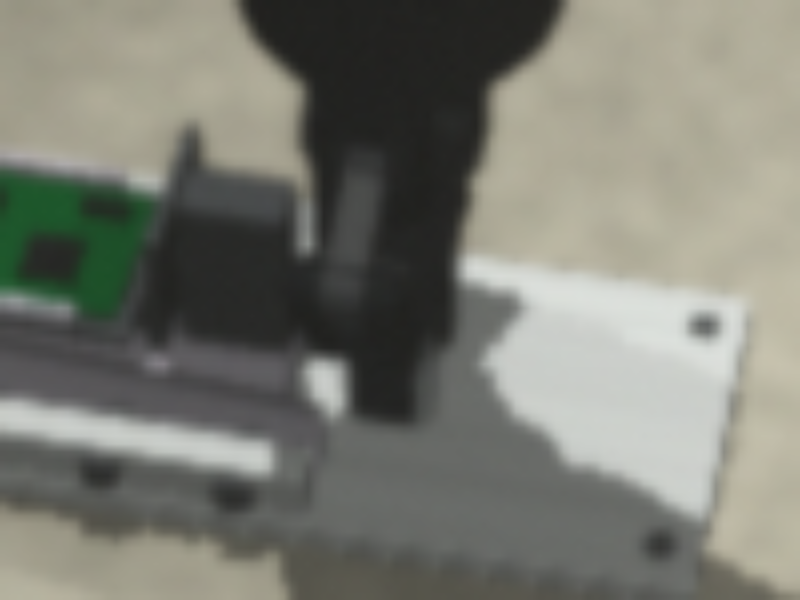

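The crop shows the fingertips at (385,420), just short of the rail end at (300,470), still clear and with no force. I'll feel my way in.

Request:
jog_arm --pt "2 0.1 0 0 0" --pt "2 0.2 0 0 0" --pt "2 0.3 0 0 0" --pt "2 0.3 0 0 0"

```text
time_s: 22.0
eef_pos: [0.5703, 0.1377, 0.1866]
eef_rot: [-0.0, 0.997, 0.074, 0.0]
wrist_force: [-0.4, 0.4, -0.3]
grip_width: 0.02
grip_force: 0.0
```

Request:
jog_arm --pt "2 0.1 0 0 0" --pt "2 0.2 0 0 0" --pt "2 0.3 0 0 0" --pt "2 0.3 0 0 0"

```text
time_s: 22.33
eef_pos: [0.5734, 0.1382, 0.1865]
eef_rot: [0.0, 0.997, 0.074, 0.0]
wrist_force: [0.9, -0.3, -0.4]
grip_width: 0.0201
grip_force: 0.0
```

Request:
jog_arm --pt "2 0.1 0 0 0" --pt "2 0.2 0 0 0" --pt "2 0.3 0 0 0" --pt "2 0.4 0 0 0" --pt "2 0.4 0 0 0"

```text
time_s: 22.75
eef_pos: [0.5768, 0.1387, 0.1863]
eef_rot: [0.0, 0.997, 0.074, -0.001]
wrist_force: [-2.3, -0.4, 1.1]
grip_width: 0.0199
grip_force: 0.7
```

```bash
python3 - <<'E'
from h import *
go(.5839,.1397,.187,8.5);print(sense()['moment'])
E
```

```text
t 22.75 pos [0.5768 0.1387 0.1863] yaw 8.51 F [-2.33 -0.39  1.05] w 0.0199 -> shift [ 0.72  0.01 -0.07] turn 0.01
[-0.05862593  0.22704807  0.02099579]
```

Request:
jog_arm --pt "2 -0.2 0 0 0" --pt "1.75 -0.2 0 0 0" --pt "1.75 -0.2 0 0 0" --pt "1.75 -0.1 0 0 0" --pt "1.75 0 0 0 0"

```text
time_s: 23.17
eef_pos: [0.577, 0.1388, 0.1864]
eef_rot: [-0.0, 0.997, 0.074, -0.0]
wrist_force: [-1.7, 0.1, -0.0]
grip_width: 0.0174
grip_force: 0.9
```

```bash
python3 - <<'E'
from h import *
go(.5839,.1397,.187,8.5);print(sense()['moment'])
E
```

```text
t 23.17 pos [0.577  0.1388 0.1864] yaw 8.5 F [-1.75  0.06 -0.02] w 0.0174 -> shift [ 0.69  0.01 -0.06] turn 0.0
[-0.00317927  0.29119828  0.00276005]
```

Request:
jog_arm --pt "1.75 0.05 0 0 0" --pt "1.75 0.1 0 0 0" --pt "1.75 0.1 0 0 0"

```text
time_s: 23.42
eef_pos: [0.5775, 0.1389, 0.1862]
eef_rot: [0.0, 0.997, 0.074, -0.001]
wrist_force: [-3.5, -0.1, -0.0]
grip_width: 0.0178
grip_force: 1.4
```

```bash
python3 - <<'E'
from h import *
from workcell import camera
go(.5839,.1397,.187,8.5);print(sense()['moment'],sense()['eef_rot'])
for n in("side","top"):
    c=camera(n);W=pts(c);np.savez(n+"9.npz",**c)
    k=(slice(190,310),slice(185,345)) if n=="side" else (slice(150,290),slice(110,297))
    W=W[k].reshape(-1,3);I=c["img"][k].reshape(-1,3).astype(int)
    a=np.radians(8.4);u=np.array([np.cos(a),np.sin(a)])
    O=(np.array([637.5,148.9]) if n=="top" else np.array([633.1,150.1]))/1000-.047*u
    v=np.array([-u[1],u[0]]);X=(W[:,:2]-O)@u*1000;Y=(W[:,:2]-O)@v*1000
    for nm,m in(("tray",(W[:,2]>.033)&(W[:,2]<.05)),("post",(W[:,2]>.061)&(W[:,2]<.074))):
        m&=(abs(Y)<28)&(X>-10)
        if m.any():print(n,nm,"x",X[m].min().round(1),np.percentile(X[m],[2,98]).round(1),X[m].max().round(1),"n",m.sum())
    m=(W[:,2]>.01)&(W[:,2]<.02)&(abs(Y)<24)&(X>-30)&(X<40);print(n,"z10-20 x",np.sort(X[m])[:12].round(1))
E
```

```text
t 23.42 pos [0.5775 0.1389 0.1862] yaw 8.51 F [-3.46 -0.1  -0.01] w 0.0178 -> shift [ 0.65  0.01 -0.08] turn 0.01
[-0.13213105  0.45210031 -0.01676661] [ 1.81132369e-05  9.97241180e-01  7.42193521e-02 -1.23103064e-03]
side tray x -9.0 [ 18.8 108. ] 110.0 n 747
side post x 9.5 [11.2 39.2] 40.1 n 164
side z10-20 x [-28.8 -28.6 -27.4 -27.3 -26.1 -25.9 -25.7 -25.4 -24.5 -24.2 -23.7 -23.5]
top tray x 38.4 [ 48.9 108.2] 109.4 n 415
top z10-20 x [-29.9 -29.2 -27.5 -24.  -23.6 -22.2 -18.7  12.7  35. ]
```

Request:
jog_arm --pt "1.75 -0.3 0 0 0" --pt "2.5 -0.5 0 0 0" --pt "2.5 -0.5 0 0 0" --pt "2.5 -0.5 0 0 0"

```text
time_s: 23.85
eef_pos: [0.5737, 0.1382, 0.1867]
eef_rot: [-0.0, 0.997, 0.074, 0.001]
wrist_force: [0.2, -0.0, -0.1]
grip_width: 0.0252
grip_force: 0.0
```

Request:
jog_arm --pt "2.5 0.1 0 0 0" --pt "2.5 0.2 0 0 0" --pt "2.5 0.2 0 0 0"

```text
time_s: 24.1
eef_pos: [0.5757, 0.1385, 0.1866]
eef_rot: [0.0, 0.997, 0.074, 0.001]
wrist_force: [0.4, -0.9, -0.7]
grip_width: 0.025
grip_force: 0.0
```

Request:
jog_arm --pt "2.5 0.1 0 0 0" --pt "2.5 0.2 0 0 0" --pt "2.5 0.3 0 0 0" --pt "2.5 0.3 0 0 0"

```text
time_s: 24.43
eef_pos: [0.5771, 0.1388, 0.1862]
eef_rot: [0.0, 0.997, 0.074, -0.002]
wrist_force: [-4.1, -1.8, 1.6]
grip_width: 0.0249
grip_force: 1.9
```

```bash
python3 - <<'E'
from h import *
go(.5839,.1397,.187,8.5);print(sense()['moment'],sense()['eef_rot'])
E
```

```text
t 24.43 pos [0.5771 0.1388 0.1862] yaw 8.52 F [-4.1  -1.83  1.65] w 0.0249 -> shift [ 0.68  0.01 -0.08] turn 0.02
[-0.16494147  0.51808636 -0.05692194] [ 4.11238163e-05  9.97238231e-01  7.42454420e-02 -1.87729731e-03]
```

The contact is the same plane at every opening, so it's the rail ends. I'll switch to closed fingers, which fit between the rails, as low as possible.

Request:
jog_arm --pt "2.5 -0.5 0 0 0" --pt "1 -1 0 0 0" --pt "0 -1.5 0 0 0" --pt "0 -1.5 0 0 0" --pt "0 -1.5 0 0 0"

```text
time_s: 24.85
eef_pos: [0.5632, 0.1367, 0.1865]
eef_rot: [-0.0, 0.997, 0.074, 0.0]
wrist_force: [-0.8, -0.9, 0.6]
grip_width: 0.0002
grip_force: 0.0
```

Request:
jog_arm --pt "0 0 0 0 0" --pt "0 0 0 0.1 0" --pt "0 0.3 0 0.15 0" --pt "0 0.6 0 0.15 0" --pt "0 0.8 0 0.15 0"

```text
time_s: 25.27
eef_pos: [0.5719, 0.1379, 0.1849]
eef_rot: [0.0, 0.997, 0.074, 0.0]
wrist_force: [-0.3, -0.3, 0.2]
grip_width: -0.0001
grip_force: 0.0
```

Request:
jog_arm --pt "0 0.1 0 0 0" --pt "0 0.2 0 0 0" --pt "0 0.3 0 0 0" --pt "0 0.4 0 0 0" --pt "0 0.5 0 0 0"

```text
time_s: 25.68
eef_pos: [0.5762, 0.1386, 0.185]
eef_rot: [-0.0, 0.997, 0.074, -0.0]
wrist_force: [-0.1, 0.3, 0.3]
grip_width: 0.0002
grip_force: 0.0
```

Request:
jog_arm --pt "0 0.1 0 0 0" --pt "0 0.2 0 0 0" --pt "0 0.2 0 0 0"

```text
time_s: 25.93
eef_pos: [0.5784, 0.1389, 0.185]
eef_rot: [-0.0, 0.997, 0.074, 0.0]
wrist_force: [-0.9, -0.3, -0.6]
grip_width: -0.0002
grip_force: 0.0
```

```bash
python3 - <<'E'
from h import *
go(.5839,.1397,.187,8.5);print(sense()['moment'],sense()['eef_rot'])
E
```

```text
t 25.93 pos [0.5784 0.1389 0.185 ] yaw 8.5 F [-0.9  -0.34 -0.57] w -0.0002 -> shift [ 0.56  0.   -0.2 ] turn -0.0
[-0.01190566 -0.01894786 -0.04784138] [-8.26528983e-06  9.97251337e-01  7.40927156e-02  2.01803668e-04]
```

Closed fingers pass between the rails with no force. Onward to the foot.

Request:
jog_arm --pt "0 0.1 0 0 0" --pt "0 0.2 0 0 0" --pt "0 0.3 0 0 0" --pt "0 0.3 0 0 0"

```text
time_s: 26.27
eef_pos: [0.5814, 0.1393, 0.185]
eef_rot: [0.0, 0.997, 0.074, 0.0]
wrist_force: [0.6, 0.5, 0.3]
grip_width: 0.0001
grip_force: 0.0
```

Request:
jog_arm --pt "0 0.1 0 0 0" --pt "0 0.2 0 0 0" --pt "0 0.3 0 0 0" --pt "0 0.3 0 0 0"

```text
time_s: 26.6
eef_pos: [0.5829, 0.1397, 0.1846]
eef_rot: [0.0, 0.997, 0.074, -0.002]
wrist_force: [-4.6, -0.8, 2.0]
grip_width: -0.0
grip_force: 0.0
```

```bash
python3 - <<'E'
from h import *
go(.5839,.1397,.187,8.5);print(sense()['moment'],sense()['eef_rot'])
E
```

```text
t 26.6 pos [0.5829 0.1397 0.1846] yaw 8.52 F [-4.57 -0.77  1.96] w -0.0 -> shift [ 0.1   0.02 -0.24] turn 0.02
[-0.13185498  0.53354591  0.08572053] [ 1.49588592e-05  9.97237199e-01  7.42511355e-02 -2.17646934e-03]
```

Contact with the foot's back where I expected it, and low. I'll press up to about 15 N.

Request:
jog_arm --pt "0 0.04 0 -0.01 0" --pt "0 0.08 0 -0.02 0" --pt "0 0.12 0 -0.02 0" --pt "0 0.15 0 -0.02 0" --pt "0 0.15 0 -0.02 0"

```text
time_s: 27.02
eef_pos: [0.5833, 0.1398, 0.1846]
eef_rot: [0.0, 0.997, 0.074, -0.004]
wrist_force: [-7.2, -2.5, 3.0]
grip_width: 0.0003
grip_force: 0.0
```

```bash
python3 - <<'E'
from h import *
go(.5839,.1397,.187,8.5);print(sense()['moment'],sense()['eef_rot'])
E
```

```text
t 27.02 pos [0.5833 0.1398 0.1846] yaw 8.52 F [-7.15 -2.53  3.01] w 0.0003 -> shift [ 0.05  0.02 -0.24] turn 0.02
[-0.21570466  0.8769497   0.04268787] [ 9.27157862e-05  9.97230560e-01  7.42790277e-02 -3.71851876e-03]
```

Request:
jog_arm --pt "0 0.06 0.01 -0.01 0" --pt "0 0.12 0.01 -0.02 0" --pt "0 0.18 0.02 -0.03 0" --pt "0 0.25 0.02 -0.04 0" --pt "0 0.25 0.02 -0.04 0"

```text
time_s: 27.43
eef_pos: [0.5843, 0.1399, 0.1847]
eef_rot: [0.0, 0.997, 0.074, -0.006]
wrist_force: [-10.5, -2.3, 4.9]
grip_width: -0.0001
grip_force: 0.0
```

```bash
python3 - <<'E'
from h import *
go(.5839,.1397,.187,8.5);print(sense()['moment'],sense()['eef_rot'])
E
```

```text
t 27.43 pos [0.5843 0.1399 0.1847] yaw 8.54 F [-10.48  -2.35   4.9 ] w -0.0001 -> shift [-0.05  0.02 -0.23] turn 0.04
[-0.29655926  1.29732633  0.01178987] [ 1.15123570e-04  9.97207841e-01  7.44149434e-02 -6.23894973e-03]
```

Request:
jog_arm --pt "0 0.08 0.01 -0.01 0" --pt "0 0.16 0.01 -0.02 0" --pt "0 0.24 0.02 -0.03 0" --pt "0 0.32 0.02 -0.04 0" --pt "0 0.32 0.02 -0.04 0"

```text
time_s: 27.85
eef_pos: [0.5855, 0.1401, 0.1847]
eef_rot: [0.0, 0.997, 0.075, -0.01]
wrist_force: [-14.5, -3.2, 7.1]
grip_width: 0.0
grip_force: 0.0
```

```bash
python3 - <<'E'
from h import *
go(.5839,.1397,.187,8.5);print(sense()['moment'],sense()['eef_rot'])
E
```

```text
t 27.85 pos [0.5855 0.1401 0.1847] yaw 8.55 F [-14.51  -3.23   7.05] w 0.0 -> shift [-0.17  0.01 -0.23] turn 0.05
[-0.48029323  1.8454413  -0.04902511] [ 1.73641488e-04  9.97169335e-01  7.45731608e-02 -9.59850365e-03]
```

About 15 N held without slipping. A touch more, then I'll retreat clear.

Request:
jog_arm --pt "0 0.05 0 -0.01 0" --pt "0 0.1 0 -0.01 0" --pt "0 0.1 0 -0.01 0"

```text
time_s: 28.1
eef_pos: [0.5859, 0.1401, 0.1847]
eef_rot: [0.0, 0.997, 0.075, -0.011]
wrist_force: [-16.7, -3.4, 8.8]
grip_width: -0.0001
grip_force: 0.0
```

Request:
jog_arm --pt "0 -0.4 0 0 0" --pt "0 -1 0 0 0" --pt "0 -2 0 0 0" --pt "0 -3.5 0 0 0" --pt "0 -5 0 -0.5 0"

```text
time_s: 28.52
eef_pos: [0.5435, 0.1331, 0.1909]
eef_rot: [0.0, 0.997, 0.074, 0.002]
wrist_force: [0.1, -0.3, 0.5]
grip_width: 0.0005
grip_force: 0.0
```

Request:
jog_arm --pt "0 0 0 -2 0" --pt "0 0 0 -5 0" --pt "0 0 0 -8 0" --pt "0 0 0 -11 0" --pt "0 0 0 -11 0"

```text
time_s: 28.93
eef_pos: [0.5458, 0.1335, 0.3072]
eef_rot: [0.0, 0.997, 0.074, 0.008]
wrist_force: [-0.3, -0.5, 1.4]
grip_width: -0.0001
grip_force: 0.0
```

```bash
python3 - <<'E'
from h import *
from workcell import camera
go(.5839,.1397,.187,8.5)
for n in("side","top"):
    c=camera(n);W=pts(c)
    k=(slice(190,310),slice(185,345)) if n=="side" else (slice(150,290),slice(110,297))
    W=W[k].reshape(-1,3);I=c["img"][k].reshape(-1,3).astype(int)
    a=np.radians(8.4);u=np.array([np.cos(a),np.sin(a)])
    O=(np.array([637.5,148.9]) if n=="top" else np.array([633.1,150.1]))/1000-.047*u
    v=np.array([-u[1],u[0]]);X=(W[:,:2]-O)@u*1000;Y=(W[:,:2]-O)@v*1000
    m=(W[:,2]>.033)&(W[:,2]<.05)&(abs(Y)<28)&(X>-10);print(n,"tray",np.percentile(X[m],[2,98]).round(1),X[m].max().round(1),Y[m].mean().round(1))
    g=(I[:,1]>I[:,0]+15)&(I[:,1]>I[:,2]+8)&(W[:,2]>.03)&(W[:,2]<.09);G=W[g]
    print(rect(G),"plane",np.linalg.lstsq(np.c_[G[:,:2]-G[:,:2].mean(0),np.ones(len(G))],G[:,2],rcond=None)[0].round(4))
E
```

```text
t 28.93 pos [0.5458 0.1335 0.3072] yaw 8.51 F [-0.27 -0.48  1.41] w -0.0001 -> shift [ 3.67 -0.07 12.08] turn 0.01
side tray [ 10.9 108.2] 110.9 1.9
(array([660.6, 152. ]), array([67.3, 48. ]), 13.6, 398) plane [-0.022   0.0129  0.0432]
top tray [ 20.4 108.3] 110.3 -2.9
(array([666.8, 152.2]), array([59.2, 43.2]), 8.2, 466) plane [ 0.0007 -0.0054  0.0423]
```

The carrier is level, straight and unmoved, and the robot is clear. Handing in.

```bash
python3 -c "
from workcell import sign_off
print(sign_off())"
```

```text
the job is handed in; nothing more can be done
None
```

The carrier is wedged level and straight in the holder: it was pressed home at about 17 N, stayed put after release, and was handed in at about 29 s with the robot clear and the phone, screwdriver and bowl untouched.

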